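# Set the sprung case lid at its stay mark

### The job

Take the brass clamp pin out of the pocket tray (leave the black and the silver pin where they are) and drop it, head up, fully home into the bore of the clamp block on the right end of the closed lid. Then take the lid by its bar handle, lift it against its spring hinges until the white pointer stands on the blue clip of the brass quadrant, and keep holding it steadily there: finish while holding the handle, so that your mate can tighten the clamp knob. Do not disturb the clip or the other things on the table.

Things in the scene. Friction and masses are not known exactly. Their poses are not given: they have to be found in the camera images.
- case: Walnut finger-jointed case, 190 (x) x 264 (y) x 108 mm high when shut, fixed, turned by up to 15 degrees (a similar case without handle, far right, is not used). Origin at the centre of its underside, z up, its front (-x) toward the robot, -y its right end (from the robot). The lid's hinge line runs along the case's y through (92, 0, 99) mm.
- case_lid (a joint): Opening angle of the case's lid, rad: 0 shut, grows as the front edge rises about the hinge line at the back. The lid is 12 mm thick, its top at 108 mm when shut. Springs pull it shut at every angle: the handle must be carried all the way with about 6 to 8 N along its arc (up to 15 N if pulled straight up), and the lid falls shut if let go.
- lid_handle: Steel bow handle near the lid's front edge: round bar 10 mm thick, 86 mm long, along the case's y, on two legs, 31 mm free under it. Origin on the lid's top under the bar's middle (at (-55, 0, 108) mm of the case when shut), z away from the lid. Pinched from above, one finger in front and one behind, the bar turns between the fingers as the lid rises, so the tool may stay upright.
- handle_mid (a point): Middle of the handle's round bar, 36 mm above the lid: at (-55, 0, 144) mm of the case when shut, 147 mm in front of the hinge line and 45 mm above it. It moves with the lid on an arc about the hinge line.
- clamp_block: Dark grey steel block, 36 x 46 x 30 mm, on the right (-y) end of the lid, outside the case; it moves with the lid. A black knob sits on its outer (-y) face, below its top. Origin at the centre of its top face, z out of it; axes as the case's when shut. The brass quadrant stands 26 mm inward (+y) of the bore, up to 168 mm above the table.
- bore (a point): Mouth of the vertical bore in the clamp block's top: the centre of its top face, at (22, -162, 113) mm of the case when shut. Bore 13 mm wide, 27 mm deep, with a 2 mm chamfer.
- pointer_tip (a point): Tip of the small white pointer (9 mm wide) that stands on the inner side of the clamp block's top, in front of the quadrant's outer edge. It moves with the lid, 79 mm from the hinge line.
- clip_mark (a point): Middle of the blue clip's outer edge. The clip is a blue band, 12 mm long, on the upright brass quadrant at the right end of the case. When the lid's angle equals joint clip, the pointer's tip is at this point. A different height each time.
- clip (a joint): Where the blue clip sits, rad: the lid angle (same measure as joint case_lid) at which the pointer's tip stands on the middle of the clip; 0.42 to 0.75. It is stiff on the quadrant and must stay where it is.
- tray: Wooden pocket tray, 65 x 168 x 28 mm (rim), drilled top at 24 mm, fixed to the table, with a row of four pockets 38 mm apart along its y (14 mm square, 16 mm deep, at y = -57, -19, 19, 57 mm). Origin at the centre of its underside, z up. One pocket is empty, three hold one pin each, in any order.
- brass_pin: The yellow brass clamp pin, 42 mm long, about 30 g, upright with its head up: shank 10 mm thick and 24 mm long with a bevelled foot, head 16 mm thick and 18 mm high, knurled. Origin at the centre of its foot, z toward the head. In its pocket the foot is 8 mm above the table, the head from 32 to 50 mm, 8 mm clear above the tray. Fully home in the bore its head rests on the block's top.
- black_pin: Black plastic pin of the same shape and size, in another pocket. Stays there.
- steel_pin: Silver-coloured pin of the same shape and size, in another pocket. Stays there.
- tape_measure: Yellow tape measure, 38 x 101 x 68 mm, behind the case and the tray. Origin under its centre. Leave alone.
- screwdriver: Screwdriver with a red handle, 30 x 210 x 30 mm, lying behind the case. Origin under its centre. Leave alone.
- offcut_3: Small wooden offcut, 50 x 70 x 18 mm, lying in front of the tray. Origin under its centre. Leave alone.
Mind the look-alikes: they are no part of the job. Of the things like the brass_pin, leave any that is orange or purple; of the rest the smaller one is meant.

How it is judged:
By the outcome, as a careful person would: the job done as asked, in the order asked, and still so for the second after the job is handed in, while the arm keeps its last pose, push and grip.
It also fails if it takes over 53 s, if anything falls off the work surface, if the arm or the gripper's body presses on something with over 40 N, if the wrist force passes 120 N, or if a joint passes its speed limit or range.

### The arm

A 6-joint arm with a two-finger parallel gripper is mounted at the origin on a cart in front of the work surface, level with it; the furniture and walls round the work are solid. World frame = base frame: x ahead of the robot, y to its left, z up, the work surface at z = 0. Lengths are in m, angles in degrees, forces in N, time in s.
With the tool pointing down it reaches from about 0.4 to 0.825 m from the base axis. Payload 7 kg.
Tool frame: the origin (TCP) lies at the very end of the fingers, on their centre line; the grasp point (between the pads) lies 19 mm behind it; z points along the fingers, y is the line along which they close (so a half turn about z gives the same grasp; the last joint's range is limited). The gripper opens to 88 mm and grips with 3 to 60 N. Pads are 19 mm wide; open, the fingers measure 130 mm over their backs; the gripper's body (78 mm by 193 mm) begins 47 mm behind the grasp point.
Start: joints at [81.538, 20.546, 0.682, 0, -70.136, -16.507], TCP at [0.285, 0.612, 0.227] pointing down, gripper open.
Joint ranges: [-176.03, 176.03], [-82.01, 121.73], [-58.28, 71.71], [-173.87, 95.51], [-174.79, -0.11], [-173.66, 173.66]. Speed limits (degrees/s): [136.94, 136.94, 172.46, 180, 180, 180].

### API

Orientations are given as [roll, pitch, yaw] about the fixed x, y, z axes, in that order (R = Rz(yaw) Ry(pitch) Rx(roll)).
In Python, from plant import get_state, imaging, r, finder gives the robot as it stands.
- The arm moves only by the shell command python3 -m handwheel 'ROWS' [FORCE]. ROWS is JSON, a list of rows, each a list of 5 numbers: the closure, from 0 (fully open) to 1 (shut), then the shift along the world's x, y, z in cm, then the turn about the world's z in degrees. A call has 1 to 8 rows; each row is the pose to reach, as a shift and turn from the pose commanded when the call began; what a row does not reach only later rows make up. A row lasts 1/8 s, in which the tool goes at most 62.5 mm and 10.7 degrees, less where a joint would pass 70% of its speed; a pose out of reach is approached as far as the arm can. A call with a gripper value outside its range is refused whole. The fingers move at their own pace and stop on an object; FORCE is the grip in N (left out, the last holds). Time passes only in rows, so rows that repeat a pose let the fingers close. It gives the time, the measured TCP pose, the force, the opening and the grip force at its end, in the units of the state.
- get_state(): the state, without advancing time (a new reading comes with each control period).
- imaging.capture(name): name is "scene" or "top" or "wrist"; returns (picture, depth): 480x640x3 uint8, red, green, blue; 480x640 float32, m along the optical axis (not along the pixel's ray), 0 where there is no reading.
- imaging.get_calibration(name): a dict with "fx", "fy", "cx", "cy" (pixels), "rvec" (rotation vector, rad) and "tvec" (3), from world to camera coordinates, as OpenCV has them; the wrist camera has in their place "hand_eye" (4x4, takes a point from camera to tool coordinates, whose origin is the TCP and whose axes are the flange's). Camera axes: x right, y down, z forward; pixel columns grow to the right and rows downward; lengths in m; the calibration is good to about 2 mm. A picture is of the moment at which its call begins: read the wrist's pose just before it. get_calibration takes no time and is no camera call.
- r.close_job(): hands the job in; it is judged then, once.
Trained networks look in the newest picture that a camera, given by its name, has taken for a name from the list of things; names that differ only in an ending like _2 or _b are one class to them, and where a whole thing is asked for, a point or a joint stands for the part that bears it (a point fixed in the world has none). Each returns a list of dicts, best first, with "p" (0 to 1); they miss things now and then, are a little off and sometimes report something else, mostly with a low value. They report only what shows in the picture. A call takes as long as a camera call. They do not tell look-alikes from the thing itself.
- finder.cut_out(camera, query): "region" (480x640 bool, what is visible of it) and "pixel" ([column, row] in pixels, amid what is visible of it).
The state is a dict: "time_s": time; "joints": joint angles; "qd": joint speeds; "joint_torque": joint torques, N m; "tcp_pos": TCP position; "eef_rot": TCP orientation; "contact_force": force on the tool from outside, world axes, zero at the start; "moment": the same for the moment, N m; "gripper_width": finger opening in m; "gripper_force": force on a finger pad.
Only numpy, scipy, OpenCV 4.12 (cv2) and the standard library are available. Lean on these libraries where they do the work, as an engineer would, in place of code of your own. Each camera call takes 0.05 s, during which the arm holds its last target. There are 200 camera calls.

## Working session

There is one attempt and no reset: what is moved stays moved. The work goes in short steps, Python scripts to look and compute and a shell command to move; the robot and the scene stay as the last step left them, time stands still between calls to the robot, and variables do not carry over. Pictures are saved under pics/ and viewed, at most 12 in all, crops included, and the job is handed in when it is done.

```bash
mkdir -p pics; ls; cat > h.py <<'E'
import numpy as np, cv2
from plant import get_state, imaging, r, finder
from scipy.spatial.transform import Rotation as R
def cam(name):
    s=get_state(); p,d=imaging.capture(name); c=imaging.get_calibration(name)
    if 'hand_eye' in c:
        T=np.eye(4);T[:3,:3]=R.from_euler('xyz',s['eef_rot'],degrees=True).as_matrix();T[:3,3]=s['tcp_pos']
        M=T@np.array(c['hand_eye'])
    else:
        A=np.eye(4);A[:3,:3]=cv2.Rodrigues(np.array(c['rvec'],float))[0];A[:3,3]=np.ravel(c['tvec']);M=np.linalg.inv(A)
    return p,d,c,M
def cloud(d,c,M):
    v,u=np.mgrid[:480,:640]
    P=np.stack([(u-c['cx'])/c['fx']*d,(v-c['cy'])/c['fy']*d,d],-1)
    W=P@M[:3,:3].T+M[:3,3]; W[d<=0]=np.nan
    return W
def onplane(u,v,z,c,M):
    ray=M[:3,:3]@np.array([(u-c['cx'])/c['fx'],(v-c['cy'])/c['fy'],1]); o=M[:3,3]
    return o+ray*(z-o[2])/ray[2]
def proj(P,c,M):
    q=np.linalg.inv(M)@np.append(P,1); return c['fx']*q[0]/q[2]+c['cx'],c['fy']*q[1]/q[2]+c['cy']
def save(n,p): cv2.imwrite('pics/'+n,p[...,::-1])
E
python3 - <<'E'
from h import *
for n in ('scene','top'):
    p,d,c,M=cam(n); save(n+'0.png',p); W=cloud(d,c,M); print(n,M[:3,3].round(3),c['fx'])
    for q in ('brass_pin','black_pin','steel_pin','tray','case','lid_handle','clamp_block','clip','pointer_tip'):
        for k in finder.cut_out(n,q)[:4]:
            m=k['region']; print(q,round(k['p'],2),np.round(k['pixel']),m.sum(),np.nanmedian(W[m],0).round(3))
print(get_state())
E
```

```text
pics
scene [ 0.127 -0.768  0.527] 537.4145677004204
brass_pin 0.88 [326. 348.] 399 [ 0.476 -0.24   0.039]
brass_pin 0.79 [414. 355.] 194 [ 0.567 -0.326  0.04 ]
brass_pin 0.56 [469. 338.] 395 [ 0.669 -0.338  0.039]
brass_pin 0.5 [370. 391.] 273 [ 0.482 -0.337  0.031]
black_pin 0.49 [370. 316.] 153 [ 0.58  -0.213  0.04 ]
steel_pin 0.54 [382. 329.] 143 [ 0.576 -0.251  0.043]
tray 0.87 [395. 353.] 3784 [ 0.564 -0.287  0.022]
case 0.66 [264. 224.] 10285 [0.55  0.079 0.099]
lid_handle 0.75 [236. 192.] 291 [0.517 0.151 0.134]
lid_handle 0.43 [414. 354.] 178 [ 0.567 -0.326  0.041]
clamp_block 0.67 [304. 229.] 767 [ 0.584 -0.001  0.106]
clip 0.39 [309. 202.] 57 [0.611 0.03  0.148]
pointer_tip 0.73 [304. 233.] 784 [ 0.584 -0.001  0.105]
top [ 0.497 -0.094  0.96 ] 457.3834591359367
brass_pin 0.52 [450. 278.] 61 [ 0.486 -0.33   0.042]
brass_pin 0.45 [404. 281.] 93 [ 0.479 -0.234  0.055]
brass_pin 0.44 [450. 186.] 89 [ 0.671 -0.33   0.055]
steel_pin 0.59 [391. 230.] 39 [ 0.582 -0.207  0.051]
tray 0.98 [418. 234.] 2473 [ 0.576 -0.265  0.025]
case 0.74 [195. 233.] 14387 [0.577 0.162 0.109]
lid_hand
[... 276 characters left out ...]
0.018 0.112]
{'time_s': 1.0, 'joints': array([ 8.15371995e+01,  2.05457817e+01,  6.81475470e-01, -2.28467837e-03,
       -7.01354117e+01, -1.65067129e+01]), 'qd': array([ 0.0246644 , -0.02291653, -0.00980103,  0.00712964, -0.02311894,
        0.03661024]), 'joint_torque': array([-1.71110851e-04, -5.82394910e+01,  2.93300360e+01,  7.00229421e+00,
        1.23404263e-02, -3.39211010e-05]), 'tcp_pos': array([0.28493688, 0.611879  , 0.22655691]), 'eef_rot': array([ 1.79999660e+02,  2.14031827e-03, -2.49702898e+01]), 'contact_force': array([-0.60930532,  0.33878881, -0.59535343]), 'moment': array([-0.03961871,  0.00340278,  0.01794993]), 'gripper_force': 0.0, 'gripper_width': 0.08720861950483678}
```

```bash
python3 - <<'E'
import cv2
a=cv2.imread('pics/scene0.png');b=cv2.imread('pics/top0.png')
cv2.imwrite('pics/c1.png',cv2.resize(a[160:430,220:520],None,fx=2,fy=2,interpolation=3))
E
```

```text
(no output)
```

View pics/c1.png

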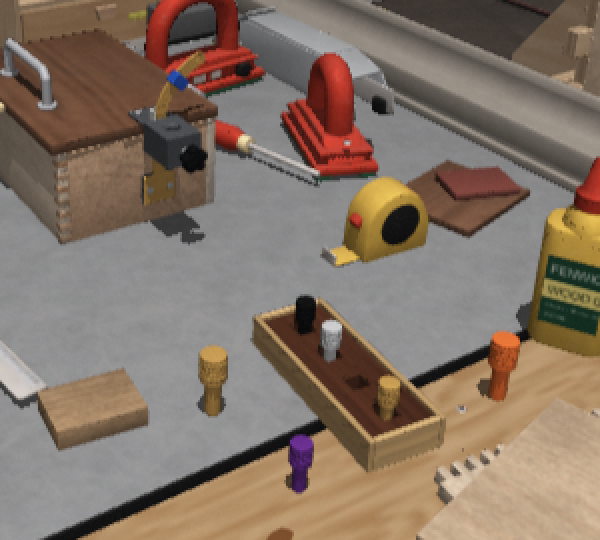

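View pics/top0.png

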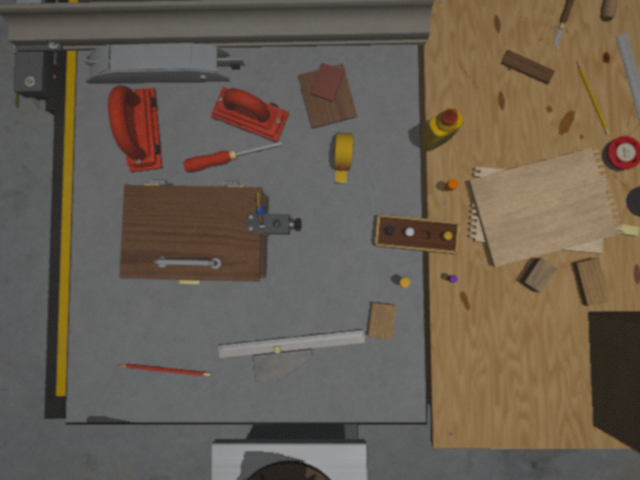

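Candidates for the brass pin, in scene-camera pixels: tray brass (414,355), larger free-standing brass (326,348), purple (370,391) and orange (469,338). I choose the one in the tray at (414,355), which is (448,236) in the top view. Next I measure the poses.

```bash
python3 - <<'E'
from h import *
p,d,c,M=cam('top'); W=cloud(d,c,M)
def rect(m):
    pts=W[m][:,:2].astype(np.float32); pts=pts[~np.isnan(pts[:,0])]
    return cv2.minAreaRect(pts)
z=W[...,2]
def comp(m,uv):
    n,l=cv2.connectedComponents(m.astype(np.uint8)); return l==l[uv[1],uv[0]]
lid=comp((abs(z-.108)<.006),(170,220)); 
# lid only: restrict to columns < 268
k=cv2.morphologyEx(lid.astype(np.uint8),cv2.MORPH_OPEN,np.ones((25,25))).astype(bool)
print('lid',rect(k))
lr=rect(k)
tr=[x for x in finder.cut_out('top','tray')][0]['region']; print('tray',rect(tr&(z>.015)&(z<.035)))
hm=finder.cut_out('top','lid_handle')[0]['region']; 
h=hm&(z>.135); print('handle',rect(h),np.nanmedian(W[h],0))
hs=cv2.minAreaRect(np.argwhere(hm)[:,::-1].astype(np.float32)); print(hs, onplane(*hs[0],.149,c,M))
hsv=cv2.cvtColor(p,cv2.COLOR_RGB2HSV)
sub=comp((hsv[...,1]>110)&(hsv[...,0]>12)&(hsv[...,0]<30)&(hsv[...,2]>120),(448,236))
uv=np.argwhere(sub).mean(0)[::-1]; print('pin px',uv,sub.sum(),onplane(*uv,.050,c,M), np.nanmax(W[sub],0))
b=finder.cut_out('top','clamp_block')[0]['region']; b&=abs(z-.113)<.006
b2=b&(W[...,1]<np.nanmin(W[k][:,1])-.0); print('block',rect(b),np.nanmedian(W[b],0))
save('c2.png',np.hstack([cv2.resize(p[200:250,225:310],None,fx=5,fy=5,interpolation=cv2.INTER_CUBIC),cv2.resize(p[210:260,370:455],None,fx=4,fy=5,interpolation=cv2.INTER_CUBIC)]))
E
```

```text
lid ((0.5905800461769104, 0.16060392558574677), (0.23542244732379913, 0.14247140288352966), 89.60487365722656)
tray ((0.5762022733688354, -0.26462721824645996), (0.16756010055541992, 0.06502583622932434), 83.76715087890625)
handle ((0.5184931755065918, 0.17338547110557556), (0.1034620925784111, 0.009913819842040539), 88.3288345336914) [0.51840993 0.16705016 0.14838829]
((187.00999450683594, 262.48095703125), (64.10352325439453, 10.036603927612305), 1.1017061471939087) [0.51765946 0.16563408 0.149     ]
pin px [447.74468085 235.29787234] 47 [ 0.5702548  -0.32265417  0.05      ] [ 0.57699248 -0.31499413  0.05391684]
block ((0.5903063416481018, 0.017878860235214233), (0.09960059076547623, 0.03554971516132355), 89.00043487548828) [0.58978932 0.02415866 0.11310503]
```

View pics/c2.png

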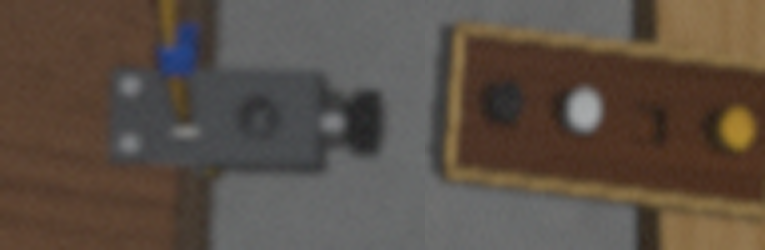

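```bash
python3 -m handwheel '[[0.4,3,-5,1,-8],[0.4,6,-11,3,-17],[0.4,9,-17,5,-26],[0.4,12,-23,6,-35],[0.4,15,-29,7,-44],[0.4,17.5,-35,7,-53],[0.4,20,-41,7,-61],[0.4,22,-46,7,-67]]' 30
python3 -m handwheel '[[0.4,2,-4.5,0,0],[0.4,3,-8,0,0],[0.4,4,-10,0,0],[0.4,4,-10,0,0],[0.4,4,-10,0,0]]'
python3 - <<'E'
from h import *
print(get_state()['tcp_pos'],get_state()['eef_rot'])
p,d,c,M=cam('wrist'); save('w1.png',p); W=cloud(d,c,M)
for q in ('bore','clamp_block','lid_handle','clip'):
    for k in finder.cut_out('wrist',q)[:2]: print(q,round(k['p'],2),np.round(k['pixel']),k['region'].sum(),np.nanmedian(W[k['region']],0).round(4))
E
```

```text
time_s: 2.2
tcp_pos: [0.4973, 0.17, 0.297]
eef_rot: [-179.9, 0.0, -92.2]
contact_force: [0.8, 0.5, -0.6]
gripper_width: 0.0527
gripper_force: 0.0
time_s: 2.82
tcp_pos: [0.5366, 0.0721, 0.2965]
eef_rot: [180.0, 0.0, -92.0]
contact_force: [-0.0, 0.2, -0.2]
gripper_width: 0.0528
gripper_force: 0.0
[0.53664107 0.07211586 0.29645414] [ 1.79997971e+02  8.13125771e-03 -9.19859618e+01]
bore 0.93 [268. 169.] 3533 [0.5887 0.0182 0.1108]
clamp_block 0.69 [271. 171.] 3298 [0.5883 0.0185 0.1109]
clamp_block 0.67 [292. 244.] 25578 [0.5705 0.1001 0.1071]
lid_handle 0.86 [344. 296.] 916 [0.5171 0.1412 0.145 ]
clip 0.49 [236. 189.] 244 [0.6069 0.0347 0.1519]
```

View pics/w1.png

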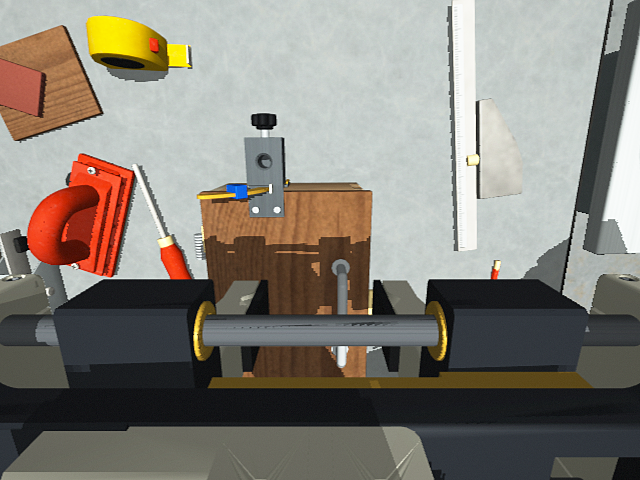

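```bash
python3 - <<'E'
from h import *
p,d,c,M=cam('wrist'); W=cloud(d,c,M)
print('bore',onplane(264.5,160,.113,c,M))
m=np.zeros((480,640),bool); m[138:215,247:284]=1
m&=abs(W[...,2]-.113)<.005
r_=cv2.minAreaRect(W[m][:,:2].astype(np.float32)); print('block',r_)
# yaw by lid right edge (right end of lid: row ~190 edge) and block sides via depth
hs=cv2.cvtColor(p,cv2.COLOR_RGB2HSV)
h=np.zeros_like(m); h[255:370,330:352]=1; h&=(W[...,2]>.138)&(W[...,2]<.156)&(hs[...,1]<60)
pts=W[h][:,:2].astype(np.float32); l=cv2.fitLine(pts,1,0,.01,.01).ravel(); print('handle yaw',np.degrees(np.arctan2(l[1],l[0])),l[2:],h.sum(),pts.min(0),pts.max(0))
bl=(hs[...,0]>100)&(hs[...,0]<130)&(hs[...,1]>150); bl[:,:200]=0;bl[:,270:]=0;bl[:170]=0;bl[205:]=0
print('clip',bl.sum(),np.nanmin(W[bl],0),np.nanmedian(W[bl],0),np.nanmax(W[bl],0))
q=np.zeros_like(m); q[180:196,262:276]=1; q&=W[...,2]>.118; print('pointer?',q.sum(),W[q].round(4)[:20])
p,d,c,M=cam('top');print('bore top',onplane(277,223.4,.113,c,M))
E
```

```text
bore [0.58844156 0.01118877 0.113     ]
block ((0.590188205242157, 0.02798149734735489), (0.07607746124267578, 0.037394747138023376), 86.12864685058594)
handle yaw 87.899025 [0.5179643  0.18349443] 554 [0.5112128  0.12184135] [0.5229805  0.23046198]
clip 238 [0.60077531 0.02961565 0.02194731] [0.60719827 0.03426573 0.15152687] [0.65405096 0.04212227 0.15620385]
pointer? 51 [[0.5838 0.033  0.1191]
 [0.5829 0.0331 0.1187]
 [0.582  0.0331 0.1182]
 [0.5834 0.0336 0.1221]
 [0.5826 0.0338 0.1206]
 [0.5819 0.034  0.1189]
 [0.5837 0.0348 0.1203]
 [0.5827 0.0348 0.1205]
 [0.582  0.035  0.1186]
 [0.5838 0.0358 0.1202]
 [0.5825 0.0356 0.1223]
 [0.5819 0.0359 0.1197]
 [0.5921 0.0367 0.1183]
 [0.5841 0.0369 0.1192]
 [0.5829 0.0368 0.1203]
 [0.5907 0.0367 0.1267]
 [0.5899 0.0369 0.1257]
 [0.5892 0.0371 0.1237]
 [0.5883 0.0372 0.1236]
 [0.5877 0.0375 0.1214]]
bore top [0.59017836 0.00922089 0.113     ]
```

```bash
python3 -m handwheel '[[0.45,0.5,-6,-1,0],[0.45,1,-12,-2,0],[0.45,1.5,-18,-4,0],[0.45,2,-23,-6,0],[0.45,3,-27,-8,0],[0.45,3.3,-30,-10,0],[0.45,3.3,-30,-10,0],[0.45,3.3,-30,-10,0]]'
python3 - <<'E'
from h import *
s=get_state();print(s['tcp_pos'])
p,d,c,M=cam('wrist'); W=cloud(d,c,M)
for k in finder.cut_out('wrist','brass_pin')[:5]:
    m=k['region'];v,u=np.nonzero(m);print(k['p'],k['pixel'],(u.min(),u.max(),v.min(),v.max()),np.median(p[m],0),np.nanmedian(W[m],0),onplane(*k['pixel'],.05,c,M))
save('w2.png',p)
E
```

```text
time_s: 4.18
tcp_pos: [0.57, -0.2279, 0.1967]
eef_rot: [-180.0, -0.0, -92.0]
contact_force: [0.1, 0.1, 0.1]
gripper_width: 0.0481
gripper_force: 0.0
[ 0.56997627 -0.22794658  0.19668589]
0.97 [200.1, 112.3] (np.int64(181), np.int64(218), np.int64(97), np.int64(124)) [254. 158.   0.] [ 0.66779367 -0.33253092  0.05369759] [ 0.66680073 -0.33141636  0.05      ]
0.94 [421.7, 214.6] (np.int64(403), np.int64(433), np.int64(203), np.int64(229)) [247. 215.  58.] [ 0.47940777 -0.23631801  0.0532981 ] [ 0.47639341 -0.2375319   0.05      ]
0.83 [416.7, 102.2] (np.int64(401), np.int64(425), np.int64(95), np.int64(115)) [176.  75. 230.] [ 0.48514159 -0.33198164  0.04077142] [ 0.48517467 -0.33313875  0.05      ]
0.76 [316.6, 117.3] (np.int64(307), np.int64(326), np.int64(111), np.int64(130)) [254. 237.  69.] [ 0.56885893 -0.32192889  0.04872355] [ 0.5690572  -0.32413708  0.05      ]
```

View pics/w2.png

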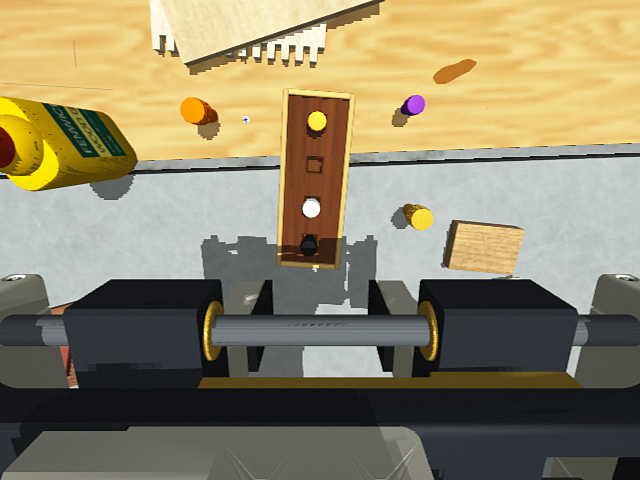

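The brass pin in the tray sits at (317,120), next to the empty pocket (314,165). The free-standing brass at (420,216) is taller, so the choice stands. Approaching and gripping.

```bash
python3 -m handwheel '[[0.45,0,-5,-3,0],[0.45,0,-9.4,-7,0],[0.45,0,-9.4,-11,0],[0.45,0,-9.4,-14,0],[0.45,0,-9.4,-16.2,0],[0.45,0,-9.4,-16.2,0],[0.45,0,-9.4,-16.2,0]]' 30
python3 -m handwheel '[[0.9,0,0,0,0],[0.9,0,0,0,0],[0.9,0,0,0,0],[0.9,0,0,0,0],[0.9,0,0,0,0]]' 30
```

```text
time_s: 5.15
tcp_pos: [0.571, -0.3219, 0.036]
eef_rot: [-179.9, -0.0, -91.9]
contact_force: [0.0, -0.1, -0.0]
gripper_width: 0.0484
gripper_force: 0.0
time_s: 5.78
tcp_pos: [0.5698, -0.3222, 0.0347]
eef_rot: [-180.0, -0.0, -92.0]
contact_force: [-0.4, 0.4, 2.4]
gripper_width: 0.015
gripper_force: 30.0
```

```bash
python3 -m handwheel '[[0.9,0,0,2,0],[0.9,0,0,7,0],[0.9,0.2,1,13,0],[0.9,0.4,5,18,0],[0.9,0.7,11,20,0],[0.9,1,17,20,0],[0.9,1.4,23,20,0],[0.9,1.9,29,20,0]]'
python3 -m handwheel '[[0.9,0,6,0,0],[0.9,0,10,0,0],[0.9,0,11.2,0,0],[0.9,0,11.2,0,0],[0.9,0,11.2,0,0]]'
python3 - <<'E'
from h import *
s=get_state();print(s['tcp_pos'],s['eef_rot'])
p,d,c,M=cam('wrist'); W=cloud(d,c,M); save('w3.png',p[60:420,160:480])
np.savez('w3.npz',p=p,d=d,M=M)
u,v=proj([.589,.010,.113],c,M);print('expected px',u,v)
E
```

```text
time_s: 6.78
tcp_pos: [0.5885, -0.0302, 0.2347]
eef_rot: [-180.0, 0.0, -92.0]
contact_force: [1.0, -0.9, -0.4]
gripper_width: 0.0151
gripper_force: 30.0
time_s: 7.4
tcp_pos: [0.5887, 0.0788, 0.2344]
eef_rot: [180.0, -0.0, -92.0]
contact_force: [-0.5, -0.3, -0.4]
gripper_width: 0.015
gripper_force: 30.0
[0.58871129 0.07877387 0.2343513 ] [ 1.79981691e+02 -1.44326584e-02 -9.20237622e+01]
expected px 315.8779620186129 151.46757045124627
```

View pics/w3.png

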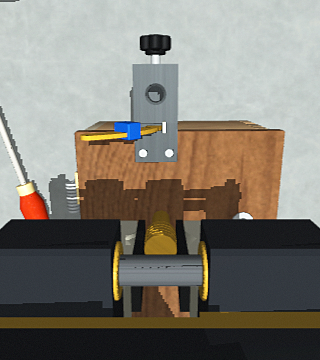

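The bore is at about (315.5,152), against (315.9,151.5) predicted, so the estimate (0.589, 0.010) holds. Moving over it and descending.

```bash
python3 -m handwheel '[[0.9,0,-4,0,0],[0.9,0,-6.9,0,0],[0.9,0,-6.9,0,0],[0.9,0,-6.9,-4,0],[0.9,0,-6.9,-8,0],[0.9,0,-6.9,-9,0],[0.9,0,-6.9,-9,0]]'
python3 - <<'E'
from h import *
s=get_state();print(s['tcp_pos'],s['contact_force'])
for n in('scene','top'):
    p,d,c,M=cam(n); u,v=map(int,proj([.589,.01,.125],c,M)); print(u,v)
    globals()[n]=cv2.resize(p[v-30:v+30,u-35:u+35],None,fx=5,fy=5,interpolation=cv2.INTER_CUBIC)
save('c3.png',np.hstack([scene,top]))
E
```

```text
time_s: 8.32
tcp_pos: [0.589, 0.0107, 0.1447]
eef_rot: [180.0, -0.0, -92.0]
contact_force: [0.4, -0.7, 0.5]
gripper_width: 0.0153
gripper_force: 30.0
[0.58904084 0.01071943 0.1447266 ] [ 0.41356037 -0.73397819  0.49378092]
304 216
275 223
```

View pics/c3.png

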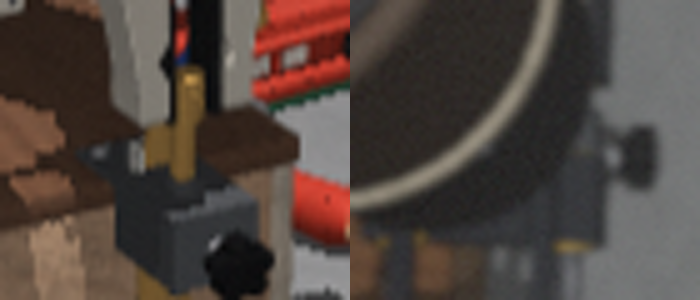

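```bash
python3 -m handwheel '[[0.9,0,-0.05,-0.3,0],[0.9,0,-0.05,-0.6,0],[0.9,0,-0.05,-0.9,0],[0.9,0,-0.05,-0.9,0]]'
```

```text
time_s: 8.93
tcp_pos: [0.589, 0.0105, 0.1354]
eef_rot: [-180.0, 0.0, -92.0]
contact_force: [1.1, 0.8, -1.6]
gripper_width: 0.0147
gripper_force: 30.0
```

```bash
python3 -m handwheel '[[0.9,0,0,-0.5,0],[0.9,0,0,-1,0],[0.9,0,0,-1.5,0],[0.9,0,0,-1.7,0],[0.9,0,0,-1.7,0]]'
```

```text
time_s: 9.55
tcp_pos: [0.589, 0.0105, 0.1182]
eef_rot: [-180.0, 0.0, -92.0]
contact_force: [2.9, 1.1, -2.0]
gripper_width: 0.0149
gripper_force: 30.0
```

```bash
python3 -m handwheel '[[0.5,0,0,0,0],[0.5,0,0,0,0],[0.5,0,0,0,0],[0.5,0,0,3,0],[0.5,0,0,8,0],[0.5,0,0,12,0]]'
python3 -m handwheel '[[0.5,0,4,1,0],[0.5,0,8,1,0],[0.5,0,8,1,0],[0.5,0,8,1,0]]'
python3 - <<'E'
from h import *
s=get_state();print(s['tcp_pos'])
p,d,c,M=cam('wrist'); W=cloud(d,c,M)
a=p[100:260,240:400]
ps,ds,cs,Ms=cam('scene'); Ws=cloud(ds,cs,Ms)
for k in finder.cut_out('scene','brass_pin')[:5]: print(k['p'],k['pixel'],np.nanmedian(Ws[k['region']],0))
u,v=map(int,proj([.589,.01,.125],cs,Ms)); b=ps[v-32:v+32,u-32:u+32]
save('c4.png',np.hstack([cv2.resize(x,(400,400),interpolation=cv2.INTER_CUBIC) for x in(a,b)]))
hs=cv2.cvtColor(p,cv2.COLOR_RGB2HSV)
g=(np.hypot(W[...,0]-.589,W[...,1]-.010)<.009)&(W[...,2]>.1)
print('head z',np.nanpercentile(W[g][:,2],[5,50,95]),np.nanmedian(W[g&(W[...,2]>.125)],0))
E
```

```text
time_s: 10.3
tcp_pos: [0.5888, 0.0102, 0.2404]
eef_rot: [-180.0, -0.0, -92.0]
contact_force: [0.7, 0.1, 0.3]
gripper_width: 0.0436
gripper_force: 0.0
time_s: 10.8
tcp_pos: [0.5885, 0.0903, 0.2483]
eef_rot: [180.0, -0.0, -91.9]
contact_force: [0.3, -0.9, -0.2]
gripper_width: 0.0439
gripper_force: 0.0
[0.58847382 0.09028399 0.2483192 ]
0.93 [325.7, 348.7] [ 0.47583574 -0.24012952  0.03799706]
0.69 [470.1, 338.0] [ 0.6690992  -0.33820702  0.04172556]
0.49 [306.3, 217.0] [0.58755963 0.00473538 0.12320642]
head z [0.11158836 0.12970557 0.13106862] [0.58823592 0.0108519  0.12989861]
```

View pics/c4.png

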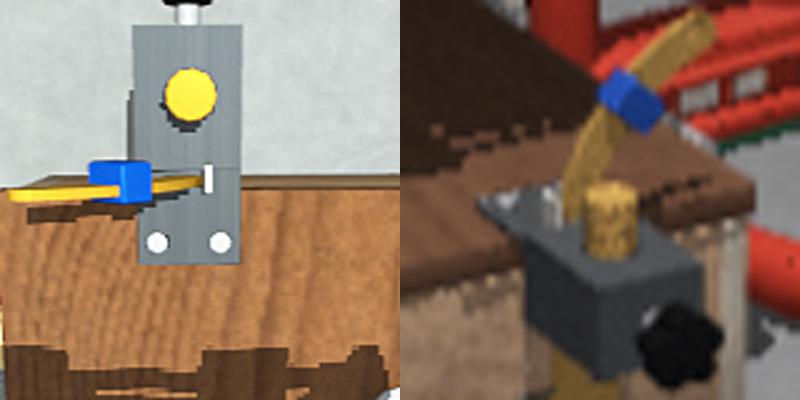

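The pin is home: head top at 0.130 m, vertical, on the block in both views. Now I estimate the clip angle and refine the handle position.

```bash
cat >> h.py <<'E'
B=np.array([.5885,.0107]); YAW=np.radians(-2.0)
EX=np.array([np.cos(YAW),np.sin(YAW)]);EY=np.array([-EX[1],EX[0]])
def tocase(P):
    P=np.asarray(P);q=P[...,:2]-B
    return np.stack([q@EX*1e3+22,q@EY*1e3-162,P[...,2]*1e3],-1)
def toworld(x,y,z): 
    w=B+((x-22)*EX+(y+162)*EY)/1e3; return np.array([w[0],w[1],z/1e3])
def blue(p,W,cen,rad=.05):
    hs=cv2.cvtColor(p,cv2.COLOR_RGB2HSV)
    m=(hs[...,0]>100)&(hs[...,0]<130)&(hs[...,1]>140)&(np.linalg.norm(W-cen,axis=-1)<rad)
    return m
E
python3 - <<'E'
from h import *
for n in('wrist','scene','top'):
    p,d,c,M=cam(n);W=cloud(d,c,M); m=blue(p,W,np.array([.607,.034,.152]),.03)
    C=tocase(W[m]); a=np.degrees(np.arctan2(C[:,2]-99,92-C[:,0])); rr=np.hypot(C[:,2]-99,92-C[:,0])
    v,u=np.nonzero(m);print(n,m.sum(),'cen px',u.mean(),v.mean(),'y',np.median(C[:,1]),'ang pct',np.percentile(a,[3,15,50,85,97]).round(1),'r',np.percentile(rr,[3,50,97]).round(1))
    # predicted outer-edge mid px for several angles
    print([(th,np.round(proj(toworld(92-79*np.cos(np.radians(th)),-136,99+79*np.sin(np.radians(th))),c,M),1)) for th in(40,45,50,55,60)])
    if n=='wrist':
        for z in(.12,.124,.128,.132,.136): print('pointer',z,tocase(onplane(323.6,171,z,c,M)).round(1),92-np.sqrt(79**2-(z*1e3-99)**2))
    h=finder.cut_out(n,'lid_handle'); 
    if h:
        m=h[0]['region']&(W[...,2]>.135)&(W[...,2]<.16); C=tocase(W[m]);print('handle',h[0]['p'],np.median(C,0).round(1),np.percentile(C[:,1],[1,99]),np.polyfit(C[:,1],C[:,0],1))
E
```

```text
wrist 339 cen px 289.39233038348084 172.7669616519174 y -137.56473641427698 ang pct [40.6 42.4 47.5 48.7 49.2] r [62.1 75.6 77. ]
[(40, array([303. , 174.1])), (45, array([296.3, 174.7])), (50, array([288.7, 175.2])), (55, array([280.4, 175.7])), (60, array([271.4, 176.1]))]
pointer 0.12 [  15.9 -136.2  120. ] 15.842268941360913
pointer 0.124 [  15.9 -136.5  124. ] 17.060024019219227
pointer 0.128 [  16.  -136.7  128. ] 18.51530771650465
pointer 0.132 [  16. -137.  132.] 20.222566220294553
pointer 0.136 [  16.  -137.3  136. ] 22.200286533539412
handle 0.61 [-53.5 -47.9 143.1] [-54.25060185 -37.87284195] [  0.08107855 -49.67835288]
scene 54 cen px 308.462962962963 199.7962962962963 y -141.8394733567855 ang pct [40.  41.  43.8 47.1 48.2] r [59.1 70.1 74.7]
[(40, array([301.9, 198.4])), (45, array([304. , 195.4])), (50, array([306.4, 192.6])), (55, array([309., 190.])), (60, array([311.7, 187.5]))]
handle 0.62 [-55.4 -15.7 144.8] [-54.90716367  46.1292568 ] [-2.01076341e-02 -5.51140018e+01]
top 37 cen px 260.72972972972974 210.16216216216216 y -139.57610890170233 ang pct [43.9 45.7 48.1 50.3 51.2] r [65.8 75.5 78.4]
[(40, array([259.3, 216.5])), (45, array([259. , 213.5])), (50, array([258.7, 210.3])), (55, array([258.4, 206.9])), (60, array([258.2, 203.3]))]
handle 0.51 [-54.6  41.7 148.3] [37.03047902 49.93120818] [-2.39749875e-02 -5.29671065e+01]
```

```bash
python3 -m handwheel '[[0.3,-4,5,0,0],[0.3,-7.2,8.5,0,0.5],[0.3,-7.2,8.5,0,0.5],[0.3,-7.2,8.5,-5,0.5],[0.3,-7.2,8.5,-9,0.5],[0.3,-7.2,8.5,-12.1,0.5],[0.3,-7.2,8.5,-12.1,0.5],[0.3,-7.2,8.5,-12.1,0.5]]' 20
python3 -m handwheel '[[0.97,0,0,0,0],[0.97,0,0,0,0],[0.97,0,0,0,0],[0.97,0,0,0,0],[0.97,0,0,0,0],[0.97,0,0,0,0]]' 15
```

```text
time_s: 12.25
tcp_pos: [0.5178, 0.1755, 0.1287]
eef_rot: [-179.9, 0.0, -91.5]
contact_force: [-0.5, 1.1, 0.5]
gripper_width: 0.0616
gripper_force: 0.0
time_s: 13.0
tcp_pos: [0.5182, 0.1754, 0.1277]
eef_rot: [-179.9, 0.0, -91.4]
contact_force: [5.7, -1.1, -4.1]
gripper_width: 0.0094
gripper_force: 15.0
```

```bash
python3 -m handwheel '[[0.97,0,0,0,0],[0.97,0,0,0,0],[0.97,0.2,0,0.6,0],[0.97,0.45,0,1.26,0],[0.97,0.75,0,1.9,0],[0.97,1.01,0,2.48,0],[0.97,1.01,0,2.48,0]]' 45
python3 -m handwheel '[[0.97,0.3,0,0.6,0],[0.97,0.66,-0.02,1.17,0],[0.97,1.03,-0.03,1.74,0],[0.97,1.42,-0.04,2.27,0],[0.97,1.84,-0.05,2.8,0],[0.97,2.27,-0.06,3.31,0],[0.97,2.27,-0.06,3.31,0],[0.97,2.27,-0.06,3.31,0]]'
cat > look.py <<'E'
from h import *
import sys
s=get_state();print(s['tcp_pos'],s['contact_force'],s['gripper_width'])
p,d,c,M=cam('scene');W=cloud(d,c,M)
u,v=303,200; a=cv2.resize(p[v-35:v+35,u-35:u+35],(560,560),interpolation=cv2.INTER_CUBIC)
save(sys.argv[1],a)
E
python3 look.py c5.png
```

```text
time_s: 13.88
tcp_pos: [0.5271, 0.1751, 0.151]
eef_rot: [180.0, -0.0, -91.5]
contact_force: [6.7, 0.1, -12.2]
gripper_width: 0.0086
gripper_force: 45.0
time_s: 14.88
tcp_pos: [0.5492, 0.1745, 0.1854]
eef_rot: [180.0, -0.0, -91.5]
contact_force: [-1.6, -0.5, -8.2]
gripper_width: 0.0088
gripper_force: 45.0
[0.54919186 0.17448111 0.18540653] [-1.61537293 -0.51633202 -8.2237723 ] 0.008808998615786212
```

View pics/c5.png

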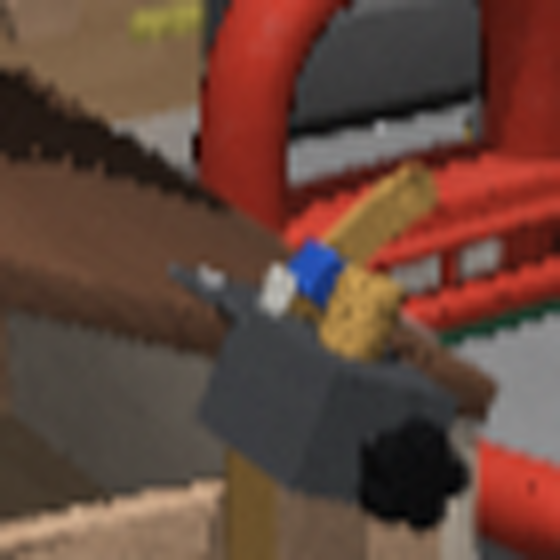

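The lid stands at about 25°, and the pointer (275,285 in the crop) sits at the lower end of the clip (318,272). It needs about 4° to 4.5° more, which agrees with the depth estimate.

```bash
python3 -m handwheel '[[0.97,0.2,0,0.23,0],[0.97,0.41,0,0.45,0],[0.97,0.63,-0.01,0.66,0],[0.97,0.84,-0.02,0.86,0],[0.97,0.84,-0.02,0.86,0],[0.97,0.84,-0.02,0.86,0]]'
cat > look2.py <<'E'
from h import *
import sys
s=get_state();print(s['tcp_pos'],s['contact_force'],s['gripper_width'])
out=[]
for n in('scene','wrist','top'):
    p,d,c,M=cam(n);W=cloud(d,c,M)
    u,v=map(int,proj(toworld(92-79*np.cos(.8),-136,99+79*np.sin(.8)),c,M)); print(n,u,v,tocase(W[max(0,min(v,479)),max(0,min(u,639))]))
    if 25<u<615 and 25<v<455: out.append(cv2.resize(p[v-25:v+25,u-25:u+25],(390,390),interpolation=cv2.INTER_CUBIC))
    m=blue(p,W,np.array([.607,.034,.152]),.03); vv,uu=np.nonzero(m); print('blue',len(uu),uu.mean() if len(uu) else 0,vv.mean() if len(uu) else 0)
    hs=cv2.cvtColor(p,cv2.COLOR_RGB2HSV)
    q=np.linalg.norm(W-toworld(92-79*np.cos(.78),-136,99+79*np.sin(.78)),axis=-1)<.016
    q&=(hs[...,1]<50)&(hs[...,2]>150)
    vv,uu=np.nonzero(q); print('white',len(uu),uu.mean() if len(uu) else 0,vv.mean() if len(uu) else 0)
    if len(uu):
        C=tocase(W[q]); print('  white ang',np.degrees(np.arctan2(C[:,2]-99,92-C[:,0])).round(1)[:14],np.hypot(C[:,2]-99,92-C[:,0]).round(1)[:14])
save(sys.argv[1],np.hstack(out[:2]))
E
python3 look2.py c6.png
```

```text
time_s: 15.68
tcp_pos: [0.5574, 0.1743, 0.1943]
eef_rot: [179.9, -0.0, -91.5]
contact_force: [-6.0, -1.2, -6.0]
gripper_width: 0.0085
gripper_force: 45.0
[0.55736029 0.174257   0.19428194] [-5.98410421 -1.18475147 -5.95850884] 0.008500380543752175
scene 304 194 [176.99616839 121.79880699  41.54730201]
blue 25 308.04 199.24
white 12 304.1666666666667 197.91666666666666
  white ang [44.5 42.5 43.3 44.1 44.8 41.3 42.1 42.9 40.2 41.  41.8 39.8] [75.1 75.3 75.9 76.6 77.2 76.6 75.9 77.4 76.  74.6 76.7 75.6]
wrist 218 14 [  37.94181982 -136.87170164  153.11739557]
blue 659 211.00606980273142 20.18361153262519
white 347 227.29971181556195 19.014409221902017
  white ang [44.7 45.  44.8 44.5 44.7 45.3 45.4 44.3 44.6 44.2 43.7 45.1 45.2 44.4] [77.1 78.9 79.3 79.5 76.  78.4 79.6 78.2 79.7 79.6 79.5 78.  79.2 78.4]
top 258 212 [  38.90265534 -133.99154355  153.98555205]
blue 21 261.5238095238095 208.95238095238096
white 0 0 0
```

View pics/c6.png

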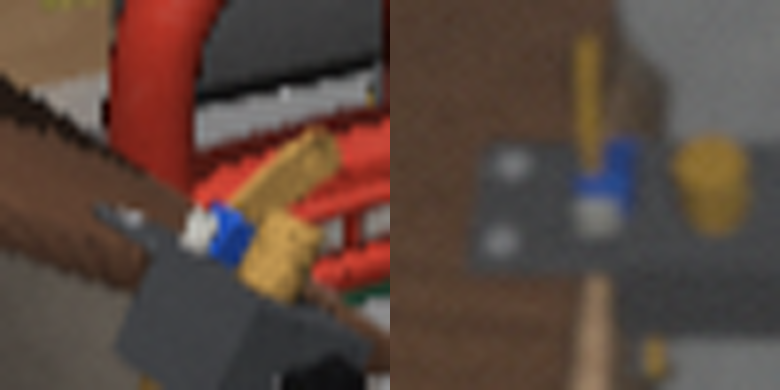

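```bash
python3 - <<'E'
from h import *
p,d,c,M=cam('wrist');W=cloud(d,c,M)
hs=cv2.cvtColor(p,cv2.COLOR_RGB2HSV)
cen=toworld(92-79*np.cos(.78),-136,99+79*np.sin(.78))
near=np.linalg.norm(W-cen,axis=-1)<.03
for n,m in(('blue',near&(hs[...,0]>100)&(hs[...,0]<130)&(hs[...,1]>140)),('white',near&(hs[...,1]<60)&(hs[...,2]>150))):
    C=tocase(W[m]);a=np.degrees(np.arctan2(C[:,2]-99,92-C[:,0]));r_=np.hypot(C[:,2]-99,92-C[:,0])
    print(n,m.sum(),'ang',np.percentile(a,[2,10,50,90,98]).round(1),'r',np.percentile(r_,[2,50,98]).round(1),'y',np.percentile(C[:,1],[2,50,98]).round(1))
    for lo in range(62,92,3):
        k=(r_>lo)&(r_<lo+3)
        if k.sum()>5: print('  r',lo,k.sum(),np.percentile(a[k],[3,50,97]).round(1))
save('c7.png',cv2.resize(p[0:60,180:260],None,fx=8,fy=8,interpolation=cv2.INTER_CUBIC))
E
```

```text
blue 661 ang [40.2 42.2 47.  48.7 49.2] r [61.3 73.7 77.2] y [-141.8 -133.  -130. ]
  r 62 62 [40.1 48.  49.3]
  r 65 69 [40.5 48.  49.2]
  r 68 80 [39.9 48.2 49.1]
  r 71 95 [41.  48.  48.7]
  r 74 299 [40.7 46.4 48.4]
  r 77 27 [40.6 46.9 48.4]
white 528 ang [36.1 37.1 40.5 44.7 45.4] r [60.4 78.8 86.8] y [-139.3 -133.1 -110.5]
  r 62 9 [40.5 40.9 41.2]
  r 74 30 [36.4 44.4 61.2]
  r 77 341 [37.1 41.2 45.2]
  r 80 81 [37.  37.7 44.8]
  r 83 23 [36.7 37.4 37.9]
  r 86 17 [35.4 36.  36.5]
```

View pics/c7.png

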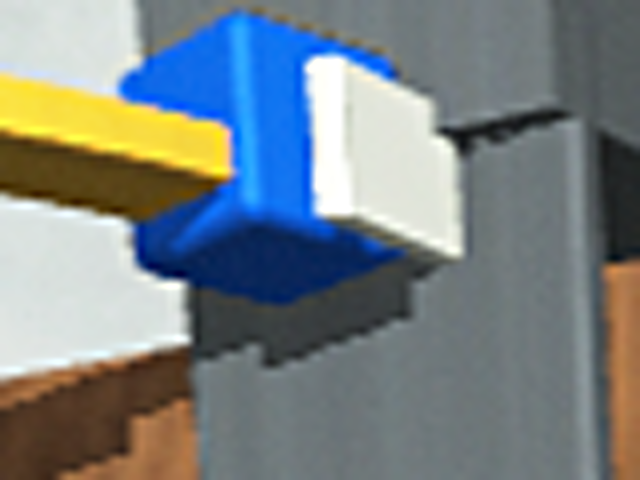

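In the close wrist view, the pointer's top end (about 325 across) stands at the middle of the clip's outer face (245 to 395). By depth that is 45.1° against 44.8°, so it is on the mark. I settle, check for drift and the surroundings, then hand in.

```bash
python3 -m handwheel '[[0.97,0,0,0,0],[0.97,0,0,0,0],[0.97,0,0,0,0],[0.97,0,0,0,0],[0.97,0,0,0,0],[0.97,0,0,0,0]]' 45
python3 - <<'E'
from h import *
s=get_state(); print(s['tcp_pos'],s['contact_force'],s['gripper_width'],s['gripper_force'])
print(r.close_job())
E
```

```text
time_s: 16.62
tcp_pos: [0.5573, 0.1742, 0.1943]
eef_rot: [179.9, -0.0, -91.5]
contact_force: [-7.3, -2.1, -5.6]
gripper_width: 0.0085
gripper_force: 45.0
[0.5573364  0.17424247 0.19426245] [-7.25929318 -2.06963492 -5.60178887] 0.008519417586331596 45.0099116563797
the job is handed in; nothing more can be done
None
```

The brass pin is fully home in the clamp block with its head up, and the arm is holding the lid steady by its handle with the pointer within about half a degree of the clip's middle; the job was handed in at about 16.6 s.

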